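Seat the keyed mixer shaft in its drive hub

TASK

Clear the cork offcut off the mixer's drive hub into the waste pot. Then take the keyed shaft out of its stand by its flat grip, lower it into the hub, turn it until the key slips into the keyway, and push it against the spring until its collar sits flush on the hub. Finish while still gripping the shaft and pushing it fully home, and leave the pot upright and the timer, sample bottle, petri dish and tweezers where they are.

Things in the scene. Friction and masses are not known exactly. Their poses are not given: they have to be found in the camera images.
- drive: Bench mixer drive, fixed: round grey housing 96 mm across and 35 mm high, on it a steel hub 60 mm across whose flat top is 75 mm above the worktop. Origin on the axis at worktop level, z up. The hub's keyway points along own -x; a rib 8 mm wide stands out 3.5 mm on the hub's outside at the same side.
- hub_mouth (a point): Centre of the hub's top face, 75 mm above the worktop; axes as drive. The bore, 23 mm across and 40 mm deep, runs down from here; its keyway, 9 mm wide and full depth, runs along -x to 18 mm from the axis.
- ejector (a joint): Brass spring plunger in the bore, top 24 mm below the hub's top at 0; value is metres pressed down. Pushes up with 6 N at 0 and 8 N at 0.010, the value when the shaft's collar is flush on the hub; it lifts the shaft again if the shaft is let go.
- stand: Parking stand, fixed: grey plastic sleeve 68 mm across, 50 mm high, hole 38 mm across, foot 84 mm across. Origin centre of underside. The shaft hangs in it upright by its collar.
- shaft: Loose steel keyed shaft, about 0.22 kg, hanging upright in the stand. Origin on the axis at the underside of its collar, z up. Collar 54 mm across, 8 mm thick, with an index nose 8 mm wide over the key, reaching to 33 mm from the axis at own -x. Above it a round neck 18 mm across, then the flat grip.
- shaft_grip (a point): Centre of the shaft's flat aluminium grip, 34 mm above shaft's origin; axes as shaft. Grip: 40 mm along x, 16 mm thick along y, 36 mm high.
- shaft_tip (a point): Lower end of the shaft, on its axis, 34 mm below the collar's underside. Shaft 20 mm across, tapered to 12 mm over the last 8 mm. Key 6 mm wide along own -x, to 16 mm from the axis, from the collar down 18 mm; the lowest 16 mm has no key and enters the bore at any yaw. Then the key meets the hub's top, 18 mm short of home, until it faces the keyway.
- cork: Loose cork offcut 36 mm (own x) by 26 mm (own y), 22 mm thick with a 6 mm higher step on part of it; lies flat on the hub's top over the bore. Origin centre of underside.
- cork_center (a point): Point in the cork offcut 12 mm above the centre of its underside.
- pot: Loose open round grey waste pot, 100 mm across at the rim, 75 mm high, wall 4 mm, 0.6 kg. Origin centre of underside, z up.
- timer: White bench timer 58 x 62 x 20 mm, bystander; origin centre of underside.
- sample_bottle: Small white screw-cap bottle 41 mm across, 74 mm high, bystander; origin centre of underside.
- petri_dish: Petri dish with soil, 57 mm across, 12 mm high, bystander; origin centre of underside.
- tweezers: Steel tweezers 131 mm long, 9 mm high, bystander; origin centre of underside.

How it is judged:
By the outcome, as a careful person would: the job done as asked, in the order asked, and still so for the second after the job is handed in, while the arm keeps its last pose, push and grip.
It also fails if it takes over 48 s, if anything falls off the work surface, if the arm or the gripper's body presses on something with over 40 N, if the wrist force passes 120 N, or if a joint passes its speed limit or range.

ROBOT

A 7-joint arm with a two-finger parallel gripper is mounted at the origin on a cart in front of the work surface, level with it; the furniture and walls round the work are solid. World frame = base frame: x ahead of the robot, y to its left, z up, the work surface at z = 0. Lengths are in m, angles in degrees, forces in N, time in s.
With the tool pointing down it reaches from about 0.425 to 0.875 m from the base axis. Payload 4.7 kg.
Tool frame: the origin (TCP) lies at the very end of the fingers, on their centre line; the grasp point (between the pads) lies 19 mm behind it; z points along the fingers, y is the line along which they close (so a half turn about z gives the same grasp; the last joint's range is limited). The gripper opens to 87 mm and grips with 3 to 60 N. Pads are 19 mm wide; open, the fingers measure 117 mm over their backs; the gripper's body (75 mm by 190 mm) begins 51 mm behind the grasp point.
Start: joints at [-63.936, 18.392, -4.016, 83.108, 1.295, 78.541, -3.26], TCP at [0.277, 0.588, 0.223] pointing down, gripper open.
Joint ranges: [-163.93, 163.93], [-17.29, 119.83], [-79.2, 71.16], [3.27, 140.29], [-89.18, 269.18], [5.43, 117.66], [-154.24, 154.24]. Speed limits (degrees/s): [147.25, 147.25, 180, 180, 180, 180, 180].

INTERFACE

Orientations are given as [roll, pitch, yaw] about the fixed x, y, z axes, in that order (R = Rz(yaw) Ry(pitch) Rx(roll)).
In Python, from cell import telemetry, cams, env gives the robot as it stands.
- The arm moves only by the tool arm_command, never from a script. Its argument "series" is text: rows parted by semicolons, each of 5 numbers parted by spaces: the shift along the tool's x, y, z in mm, then the turn about the tool's z in rad, then the closure in counts, from 0 (fully open) to 255 (shut). A call has 1 to 20 rows; each row shifts and turns the commanded pose from where the row before left it, along the tool's axes as they then stand; what a row does not reach is not made up. A row lasts 1/12 s, in which the tool goes at most 41.7 mm and 7.16 degrees, less where a joint would pass 70% of its speed; a pose out of reach is approached as far as the arm can. A call is refused whole if a number of a shift passes 41.7 or a number of a turn 0.125, either way. A call with a gripper value outside its range is refused whole. The fingers move at their own pace and stop on an object; "squeeze" is the grip in N (left out, the last holds). Time passes only in rows, so rows that do not move let the fingers close. It gives the time, the measured TCP pose, the force, the opening and the grip force at its end, in the units of the state.
- telemetry.get_obs(): the state, without advancing time (a new reading comes with each control period).
- cams.read_camera(name): name is "scene" or "top"; returns the picture (420x560x3 uint8, blue, green, red); there is no depth.
- cams.calibration(name): a dict with "K" (3x3 intrinsics, pixels), "dist" ([k1, k2, p1, p2, k3] as OpenCV has them; the pictures are not rectified), "origin" and "rotation" of the camera in the world. Camera axes: x right, y down, z forward; pixel columns grow to the right and rows downward; lengths in m; the calibration is good to about 2 mm. A picture is of the moment at which its call begins. calibration takes no time and is no camera call.
- env.sign_off(): hands the job in; it is judged then, once.
The state is a dict: "time_s": time; "qpos": joint angles; "joint_velocities": joint speeds; "effort": joint torques, N m; "tool_pos": TCP position; "tool_rot": TCP orientation; "force": force on the tool from outside, world axes, zero at the start; "wrist_torque": the same for the moment, N m; "grip_width": finger opening in m; "grasp_force": force on a finger pad.
Only numpy, scipy, OpenCV 4.12 (cv2) and the standard library are available. Lean on these libraries where they do the work, as an engineer would, in place of code of your own. Each camera call takes 0.05 s, during which the arm holds its last target. There are 200 camera calls.

## Working session

There is one attempt and no reset: what is moved stays moved. The work goes in short steps, Python scripts to look and compute and a tool call to move; the robot and the scene stay as the last step left them, time stands still between calls to the robot, and variables do not carry over. Pictures are saved under pics/ and viewed, at most 10 in all, crops included, and the job is handed in when it is done.

Besides the shell and the picture viewer there is one more tool, called after "Emit:" as a command line: name --argument value ..., lists and objects as JSON in quotes. arm_command: Moves the arm, as the interface text tells. Its arguments: {"type":"object","properties":{"series":{"type":"string"},"squeeze":{"type":"number"}},"required":["series"]}

```bash
mkdir -p pics
cat > h.py <<'E'
import numpy as np, cv2
from cell import telemetry, cams, env
def snap(n,f,crop=None,s=1):
    im=cams.read_camera(n)
    if crop: x0,y0,x1,y1=crop; im=im[y0:y1,x0:x1]
    if s!=1: im=cv2.resize(im,None,fx=s,fy=s,interpolation=cv2.INTER_CUBIC)
    cv2.imwrite('pics/'+f,im)
def pix(n,u,v,z):
    c=cams.calibration(n); K=np.array(c['K']);d=np.array(c['dist'],float)
    p=cv2.undistortPoints(np.array([[[u,v]]],float),K,d)[0,0]
    r=np.array(c['rotation'])@np.array([p[0],p[1],1]); o=np.array(c['origin'])
    return (o+r*(z-o[2])/r[2]).round(4)
def proj(n,P):
    c=cams.calibration(n);R=np.array(c['rotation']);o=np.array(c['origin'])
    q=(np.atleast_2d(P)-o)@R
    return cv2.projectPoints(q,np.zeros(3),np.zeros(3),np.array(c['K']),np.array(c['dist'],float))[0][:,0].round(1)
E
python3 - <<'E'
from h import *
snap('top','t0.png',s=1.4);snap('scene','s0.png',s=1.4)
o=telemetry.get_obs();print(o)
for n in('top','scene'):print(cams.calibration(n))
E
```

```text
{'time_s': 0.1, 'qpos': array([-63.93597763,  18.43490555,  -4.01492883,  83.16706245,
         1.29561187,  78.53998501,  -3.26008245]), 'joint_velocities': array([ 0.01291738, -0.18911454, -0.00585413, -0.17092202,  0.01200977,
        0.03715052, -0.01422067]), 'effort': array([-1.40420507e-04, -4.92572343e+01, -4.05501360e-01, -3.13399208e+01,
       -6.40345411e-02,  3.95409053e-02,  7.44601198e-05]), 'tool_pos': array([0.27718069, 0.58740428, 0.22157718]), 'tool_rot': array([-1.79903308e+02,  6.15532326e-03,  1.54745026e+02]), 'force': array([ 0.29680089, -0.0899019 ,  0.08979487]), 'wrist_torque': array([ 0.04087474, -0.01603138,  0.03373658]), 'grasp_force': 0.0, 'grip_width': 0.08670356264021495}
{'K': array([[379.64645256,   0.        , 277.13917186],
       [  0.        , 379.64645256, 213.56337128],
       [  0.        ,   0.        ,   1.        ]]), 'dist': array([-0.09586203,  0.        ,  0.        ,  0.        ,  0.        ]), 'origin': array([0.33069413, 0.19606678, 0.90584329]), 'rotation': array([-166.52600561,   -0.38400837,  -90.81970019])}
{'K': array([[380.78393351,   0.        , 279.76273938],
       [  0.        , 380.78393351, 209.92570371],
       [  0.        ,   0.        ,   1.        ]]), 'dist': array([-0.01716117,  0.        ,  0.        ,  0.        ,  0.        ]), 'origin': array([-0.04859963,  0.46893111,  0.63952316]), 'rotation': array([-131.51318958,    0.13250008, -118.66495015])}
```

View pics/t0.png

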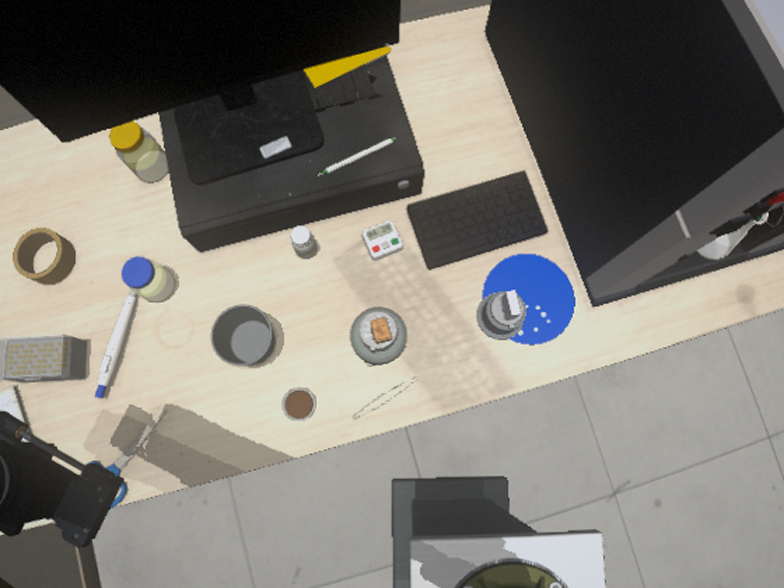

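View pics/s0.png

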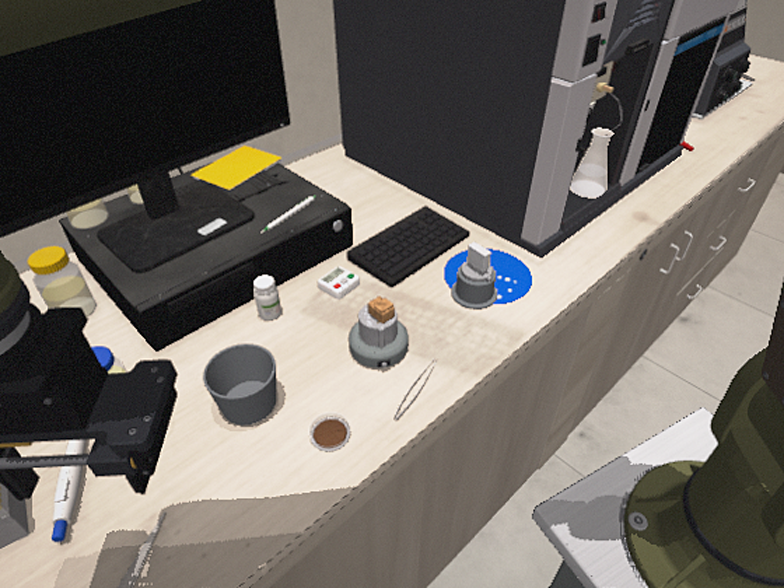

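Top view (shown ×1.4): the pot is at about (245,335), the drive with the cork at (379,333), and the stand with the shaft at (502,313). The timer is at (382,240), the bottle at (303,241), the dish at (299,403) and the tweezers at (385,398). Next I'll enlarge the drive and the stand.

```bash
python3 - <<'E'
s=open('h.py').read()
s=s.replace("np.array(c['rotation'])","Rot(c['rotation'])").replace("import numpy as np, cv2","import numpy as np, cv2\nfrom scipy.spatial.transform import Rotation\nRot=lambda e:Rotation.from_euler('xyz',e,degrees=True).as_matrix()")
open('h.py','w').write(s)
E
python3 - <<'E'
from h import *
a=cams.read_camera('top');b=cams.read_camera('scene')
f=lambda im,x,y,w,h,s:cv2.resize(im[y:y+h,x:x+w],None,fx=s,fy=s,interpolation=cv2.INTER_CUBIC)
# 2x2 panels 400x300 (scale 6.25 -> 64x48)
P=[f(a,239,214,64,48,6.25),f(a,334,200,64,48,6.25),f(b,239,205,64,48,6.25),f(b,316,170,64,48,6.25)]
im=np.vstack([np.hstack(P[:2]),np.hstack(P[2:])]);cv2.imwrite('pics/c1.png',im)
for n,u,v,z in[('pot',245,335,.07),('drive',379,335,.03),('stand',502,313,.05),('dish',299,403,0.01),('bottle',302,234,.074),('timer',382,240,.02),('twz',385,398,0)]:print(n,pix('top',u/1.4,v/1.4,z))
E
```

```text
pot [0.4745 0.4173 0.07  ]
drive [0.4789 0.2031 0.03  ]
stand [ 0.5094 -0.001   0.05  ]
dish [0.3692 0.3376 0.01  ]
bottle [0.6428 0.329  0.074 ]
timer [0.6499 0.1961 0.02  ]
twz [0.3764 0.1944 0.    ]
```

View pics/c1.png

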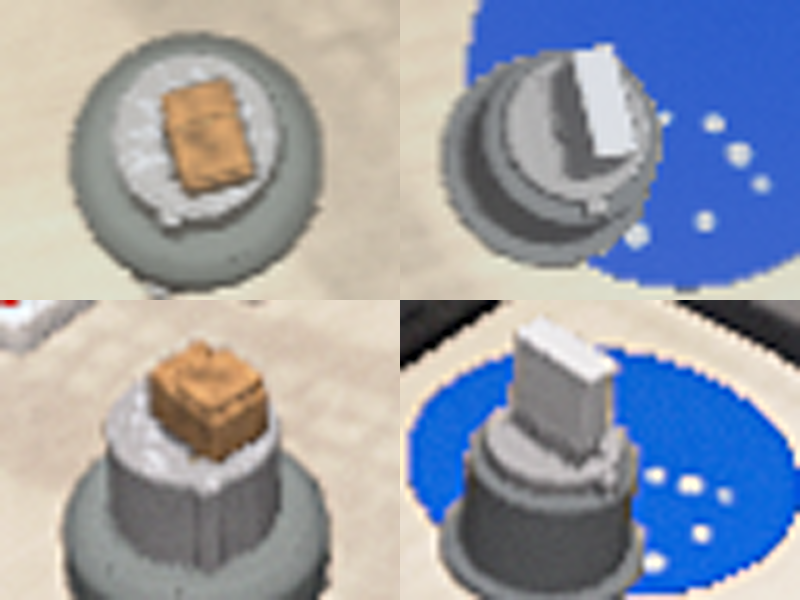

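The enlarged crops show these positions:
- **Hub (top view):** top circle centred at panel (195,138), with its rib at (172,218).
- **Cork:** top corners at about (163,92), (238,80), (255,180) and (187,192).
- **Shaft:** grip top corners at (573,55), (605,47), (637,152) and (600,157), with the index nose at (597,207).

```bash
cat > m.py <<'E'
from h import *
def T(px,py,z): return pix('top',239+px/6.25-.5,214+py/6.25-.5,z)
def S(px,py,z): return pix('top',334+(px-400)/6.25-.5,200+py/6.25-.5,z)
def TS(px,py,z): return pix('scene',239+px/6.25-.5,205+(py-300)/6.25-.5,z)
def SS(px,py,z): return pix('scene',316+(px-400)/6.25-.5,170+(py-300)/6.25-.5,z)
ang=lambda a,b:np.degrees(np.arctan2(*(b-a)[1::-1])).round(1)
h=T(195,138,.075);r=T(172,220,.074);print('hub',h,'rib dir',ang(h,r),np.hypot(*(r-h)[:2]))
print('hub scene',TS(194,435,.075),'rib',ang(TS(194,435,.075),TS(208,492,.075)))
c=[T(*p,.099) for p in((163,92),(238,80),(255,180),(187,192))];print('cork',np.mean(c,0),ang(c[0],c[3]),ang(c[1],c[2]),ang(c[0],c[1]),ang(c[3],c[2]))
print('cork sc',np.mean([TS(*p,.101) for p in((150,375),(203,345),(268,382),(215,420))],0))
g=[S(*p,.102) for p in((573,55),(605,47),(637,152),(600,157))];print('grip',np.mean(g,0),ang(g[0],g[3]),ang(g[1],g[2]))
k=S(582,128,.058);n=S(597,208,.056);print('collar',k,'nose',ang(k,n),np.hypot(*(n-k)[:2]))
g=[SS(*p,.102) for p in((514,335),(538,319),(618,367),(600,380))];print('grip sc',np.mean(g,0),ang(g[0],g[3]),ang(g[1],g[2]))
E
python3 m.py
```

```text
hub [0.4796 0.2049 0.075 ] rib dir 163.9 0.03028811648155099
hub scene [0.4765 0.2082 0.075 ] rib 162.0
cork [0.476    0.199225 0.099   ] -167.2 -171.4 -81.5 -80.5
cork sc [0.47325  0.203675 0.101   ]
grip [ 0.515475 -0.00675   0.102   ] -169.1 -167.1
collar [ 0.5161 -0.0091  0.058 ] nose -172.1 0.02998166106138885
grip sc [ 0.515125 -0.0056    0.102   ] -162.9 -167.9
```

```bash
cat >> h.py <<'E'
def go(x,y,z,yaw):
    o=telemetry.get_obs();p=np.array(o['tool_pos']);R=Rot(o['tool_rot'])
    d=(np.array([x,y,z])-p)@Rot([180,0,yaw])*1000
    cur=o['tool_rot'][2];t=(yaw-cur+180)%360-180
    print('t',round(o['time_s'],2),'pos',p.round(4),'rot',o['tool_rot'].round(1),'F',o['force'].round(1),'w',round(o['grip_width'],4),'gf',round(o['grasp_force'],1))
    print('after turn',np.radians(-t).round(3),'shift mm',d.round(1))
E
echo ok
```

```text
ok
```

Emit:
arm_command --series "0 0 0 -0.107 0;0 0 0 -0.107 0;0 0 0 -0.107 0;0 0 0 -0.107 0;0 0 0 -0.107 0;0 0 0 -0.099 0;-11 -38 0 0 0;-11 -38 0 0 0;-11 -38 0 0 0;-11 -38 0 0 0;-11 -38 0 0 0;-11 -38 0 0 0;-11 -38 0 0 0;-11 -38 0 0 0;-11 -38 0 0 0;-11 -38 0 0 0;-11 -38 0 0 0;0 0 0 0 0;0 0 0 0 0" --squeeze 20

```text
time_s: 1.78
tool_pos: [0.4774, 0.1981, 0.2226]
tool_rot: [-180.0, 0.0, -169.3]
force: [0.8, 0.3, 0.1]
grip_width: 0.0875
grasp_force: 0.0
```

Run:
```python
from h import *
go(.475,.201,.078,191)
a=cams.read_camera('top');b=cams.read_camera('scene')
f=lambda im,x,y,w,h,s:cv2.resize(im[y:y+h,x:x+w],None,fx=s,fy=s,interpolation=cv2.INTER_CUBIC)
cv2.imwrite('pics/c2.png',np.hstack([f(a,200,160,130,130,3),f(b,200,130,130,130,3)]))
```

```text
t 1.78 pos [0.4774 0.1981 0.2226] rot [-180.     0.  -169.3] F [0.8 0.3 0.1] w 0.0875 gf 0.0
after turn -0.005 shift mm [  1.8   3.3 144.6]
```

View pics/c2.png

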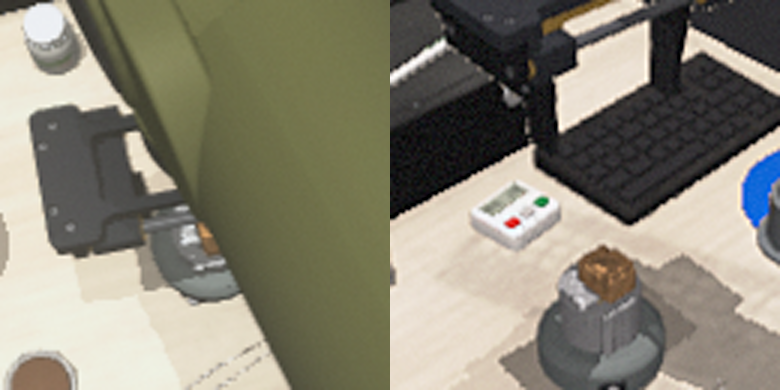

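The top view is blocked by the arm, but the scene view shows the open fingers above the drive and nothing near them. I'll go down and grip the cork.

Emit:
arm_command --series "2 3 35 0 0;0 0 35 0 0;0 0 35 0 0;0 0 25 0 0;0 0 13 0 0;0 0 0 0 0;0 0 0 0 255;0 0 0 0 255;0 0 0 0 255;0 0 0 0 255;0 0 0 0 255;0 0 0 0 255;0 0 0 0 255;0 0 0 0 255;0 0 0 0 255;0 0 0 0 255" --squeeze 15

```text
time_s: 3.22
tool_pos: [0.4738, 0.2034, 0.0796]
tool_rot: [-180.0, -0.0, -168.9]
force: [-0.8, -0.1, 0.1]
grip_width: 0.0284
grasp_force: 0.1
```

Emit:
arm_command --series "0 0 0 0 255;0 0 0 0 255;0 0 0 0 255;0 0 0 0 255;0 0 -8 0 255;0 0 -20 0 255;0 0 -25 0 255;0 0 -20 0 255;0 0 0 0 255"

```text
time_s: 3.97
tool_pos: [0.4766, 0.2048, 0.1577]
tool_rot: [179.9, 0.5, -168.9]
force: [0.4, -0.1, -0.4]
grip_width: 0.026
grasp_force: 15.0
```

Run:
```python
from h import *
a=cams.read_camera('top');b=cams.read_camera('scene')
f=lambda im,x,y,w,h,s:cv2.resize(im[y:y+h,x:x+w],None,fx=s,fy=s,interpolation=cv2.INTER_CUBIC)
cv2.imwrite('pics/c3.png',np.hstack([f(a,130,190,100,100,4),f(b,220,150,100,100,4)]))
go(.4745,.417,.15,191)
```

```text
t 4.07 pos [0.4744 0.2038 0.1538] rot [ 1.799e+02  1.000e-01 -1.689e+02] F [-0.2 -0.6 -0.6] w 0.026 gf 15.0
after turn 0.001 shift mm [-40.7 209.2   3.8]
```

View pics/c3.png

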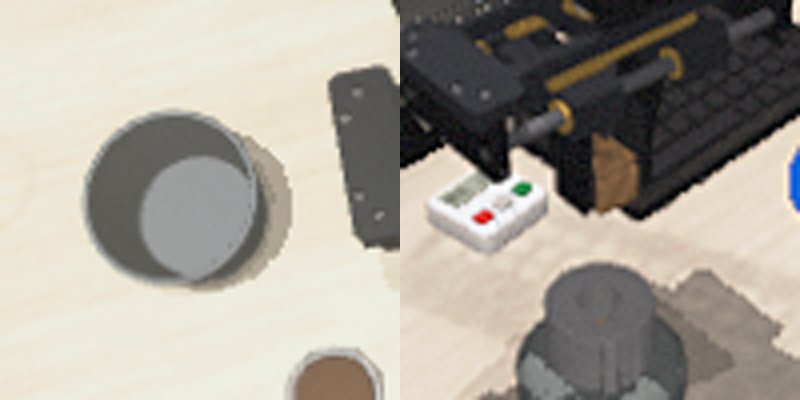

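The cork is gripped and clear of the hub. The pot's rim centre is at crop (170,197), and the bore can now be seen at about (600,298).

Run:
```python
from h import *
p=pix('top',130+170/4-.4,190+197/4-.4,.075);print(p, pix('top',130+198/4,190+219/4,.004))
print('bore', pix('scene',220+200/4-.4,150+296/4-.4,.075),'hub ellipse c',pix('scene',220+199/4-.4,150+300/4-.4,.075))
go(p[0],p[1],.15,191)
```

```text
[0.4747 0.4225 0.075 ] [0.4724 0.4232 0.004 ]
bore [0.4833 0.2046 0.075 ] hub ellipse c [0.4808 0.2065 0.075 ]
t 4.07 pos [0.4744 0.2038 0.1538] rot [ 1.799e+02  1.000e-01 -1.689e+02] F [-0.2 -0.6 -0.6] w 0.026 gf 15.0
after turn 0.001 shift mm [-42.  214.6   3.8]
```

Emit:
arm_command --series "-5 20 0 0 255;-6 32 0 0 255;-6 32 0 0 255;-6 32 0 0 255;-6 32 0 0 255;-6 32 0 0 255;-5 25 0 0 255;-2 10 0 0 255;0 0 30 0 255;0 0 30 0 255;0 0 30 0 255;0 0 10 0 255;0 0 0 0 255;0 0 0 0 135;0 0 0 0 135;0 0 0 0 135;0 0 0 0 135;0 0 0 0 135"

```text
time_s: 5.57
tool_pos: [0.4745, 0.4231, 0.0541]
tool_rot: [179.9, 0.1, -168.9]
force: [-0.3, -0.2, -0.4]
grip_width: 0.0403
grasp_force: 0.0
```

Emit:
arm_command --series "0 0 0 0 135;0 0 -35 0 135;0 0 -38 0 135;0 0 -38 0 135;3 -20 0 0 0;4 -37 0 0 0;4 -37 0 0 0;4 -37 0 0 0;4 -37 0 0 0;4 -37 0 0 0;4 -37 0 0 0;4 -37 0 0 0;4 -37 0 0 0;3 -37 0 0 0;2 -37 0 0 0;2 -30 0 0 0;1 -9 0 0 0;0 0 0 0 0;0 0 0 0 0"

```text
time_s: 7.15
tool_pos: [0.5139, -0.0061, 0.1638]
tool_rot: [179.9, 0.0, -169.0]
force: [-0.1, 1.0, -0.3]
grip_width: 0.0871
grasp_force: 0.0
```

Run:
```python
from h import *
a=cams.read_camera('top');b=cams.read_camera('scene')
f=lambda im,x,y,w,h,s:cv2.resize(im[y:y+h,x:x+w],None,fx=s,fy=s,interpolation=cv2.INTER_CUBIC)
A=f(a,130,190,66,100,3);A2=f(a,239,214,64,48,6.25);B=f(b,300,120,100,100,4)
B2=f(b,239,205,64,48,6.25)
C=np.zeros((600,800,3),np.uint8);C[:300,:400]=A2;C[300:,:400]=B2;C[:400,400:]=B;C[400:600,400:598]=A[:200]
cv2.imwrite('pics/c4.png',C)
go(.5153,-.006,.066,192)
```

```text
t 7.25 pos [ 0.5139 -0.0045  0.1636] rot [ 179.9    0.  -168.8] F [-0.7 -0.9 -0.2] w 0.0864 gf 0.0
after turn -0.013 shift mm [-1.1 -1.8 97.6]
```

View pics/c4.png

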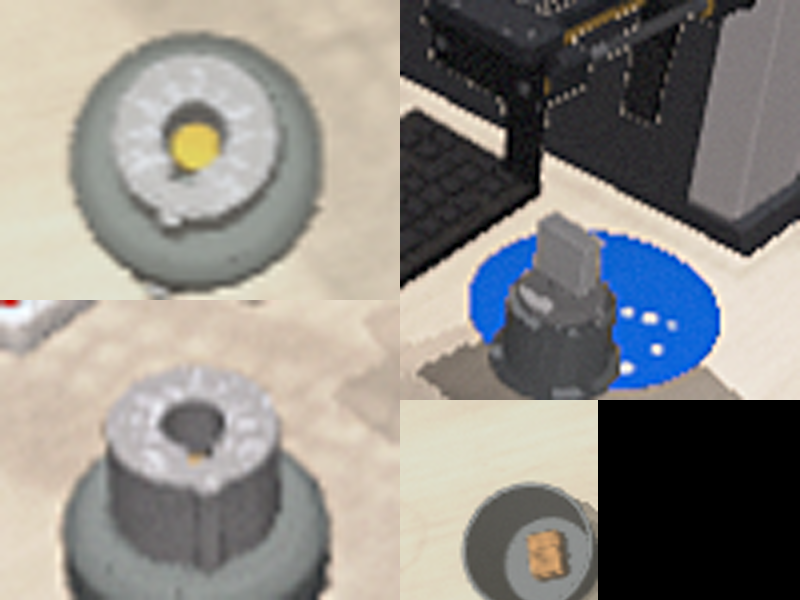

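The cork is in the pot, which is upright. The hub is clear: the bore is at panel (195,132) in the top view and (192,425) in the scene view, and the keyway points toward the rib at (172,218). I'll go down and grip the shaft.

Emit:
arm_command --series "-1 -2 30 -0.01 0;0 0 30 0 0;0 0 25 0 0;0 0 12 0 0;0 0 0 0 0;0 0 0 0 255;0 0 0 0 255;0 0 0 0 255;0 0 0 0 255;0 0 0 0 255;0 0 0 0 255;0 0 0 0 255;0 0 0 0 255;0 0 0 0 255;0 0 0 0 255;0 0 0 0 255;0 0 0 0 255;0 0 0 0 255;0 0 0 0 255" --squeeze 45

```text
time_s: 8.83
tool_pos: [0.5152, -0.0083, 0.0665]
tool_rot: [180.0, -0.0, -168.3]
force: [-1.4, 1.2, -0.8]
grip_width: 0.0155
grasp_force: 55.1
```

Run:
```python
from h import *
exec(open('m.py').read().split("h=T(")[0])
for p in((195,132),(195,137)):print('top',T(*p,.075))
for p in((192,424),(193,427)):print('sc',TS(*p,.075))
# predict pixels for hub hypotheses: circle extents
for n,ox,oy in(('top',239,214),('scene',239,205)):
  for c in((.478,.206),(.481,.206)):
    t=np.linspace(0,2*np.pi,72)
    for r in(.030,.0115):
      q=proj(n,np.c_[c[0]+r*np.cos(t),c[1]+r*np.sin(t),0*t+.075]);q=(q-[ox,oy]+.5)*6.25
      print(n,c,r,'x',q[:,0].min().round(),q[:,0].max().round(),'y',q[:,1].min().round(),q[:,1].max().round())
go(.479,.206,.066,192)
```

```text
top [0.4818 0.2049 0.075 ]
top [0.48   0.2049 0.075 ]
sc [0.4816 0.2063 0.075 ]
sc [0.4801 0.2067 0.075 ]
top (0.478, 0.206) 0.03 x 107.0 276.0 y 60.0 226.0
top (0.478, 0.206) 0.0115 x 159.0 224.0 y 111.0 174.0
top (0.481, 0.206) 0.03 x 107.0 276.0 y 52.0 218.0
top (0.481, 0.206) 0.0115 x 159.0 224.0 y 103.0 166.0
scene (0.478, 0.206) 0.03 x 110.0 285.0 y 71.0 193.0
scene (0.478, 0.206) 0.0115 x 164.0 231.0 y 107.0 154.0
scene (0.481, 0.206) 0.03 x 106.0 281.0 y 66.0 187.0
scene (0.481, 0.206) 0.0115 x 160.0 227.0 y 102.0 148.0
t 8.83 pos [ 0.5152 -0.0083  0.0665] rot [ 180.    -0.  -168.3] F [-1.4  1.2 -0.8] w 0.0155 gf 55.1
after turn -0.006 shift mm [ -9.1 217.1   0.5]
```

The grip is firm. I'll lift the shaft, carry it over the hub and make part of the turn on the way.

Emit:
arm_command --series "0 0 -10 0 255;0 0 -20 0 255;0 0 -25 0 255;0 0 -25 0 255;0 0 -15 0 255;-1 20 0 0 255;-2 30 0 0 255;-2 35 0 0 255;-2 35 0 0 255;-2 35 0 0 255;-1 30 0 0 255;0 20 0 0 255;0 8 0 0 255;0 3 0 0 255;0 0 0 0.1 255;0 0 0 0.1 255;0 0 0 0.08 255;0 0 0 0 255;0 0 0 0 255"

```text
time_s: 10.42
tool_pos: [0.482, 0.2032, 0.1616]
tool_rot: [-180.0, 0.0, 175.6]
force: [0.6, -0.0, -3.3]
grip_width: 0.0158
grasp_force: 55.1
```

Run:
```python
from h import *
go(.4808,.2055,.12,175.5)
a=cams.read_camera('top');b=cams.read_camera('scene')
f=lambda im,x,y,w,h,s:cv2.resize(im[y:y+h,x:x+w],None,fx=s,fy=s,interpolation=cv2.INTER_CUBIC)
cv2.imwrite('pics/c5.png',f(b,230,150,80,100,6))
go(.4808,.2055,.12,175.5)
```

```text
t 10.42 pos [0.482  0.2032 0.1616] rot [-180.     0.   175.6] F [ 0.6 -0.  -3.3] w 0.0158 gf 55.1
after turn 0.002 shift mm [ 1.4  2.2 41.6]
t 10.52 pos [0.4818 0.204  0.1616] rot [-180.     0.   175.6] F [ 0.4  0.8 -3.5] w 0.0155 gf 55.1
after turn 0.002 shift mm [ 1.1  1.5 41.6]
```

View pics/c5.png

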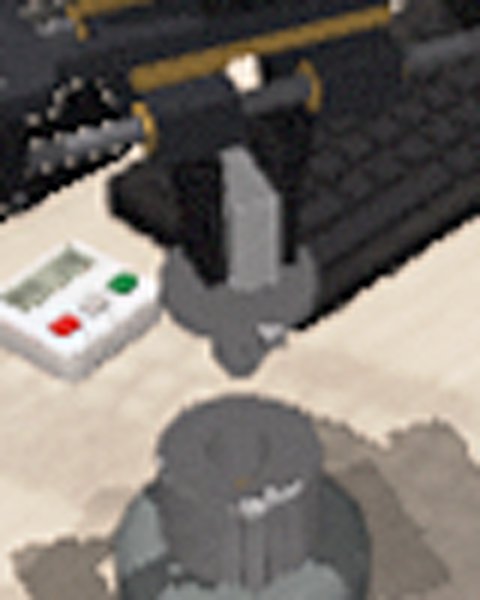

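Run:
```python
from h import *
f=lambda P:((proj('scene',P)-[230,150]+.5)*6).round()
t=np.linspace(0,2*np.pi,72)
for c in((.4818,.204),(.4788,.204),(.4818,.207)):
  q=f(np.c_[c[0]+.027*np.cos(t),c[1]+.027*np.sin(t),0*t+.145]);e=f(np.c_[c[0]+.006*np.cos(t),c[1]+.006*np.sin(t),0*t+.111])
  s=f(np.c_[c[0]+.01*np.cos(t),c[1]+.01*np.sin(t),0*t+.125])
  print(c,'collar x',q[:,0].min(),q[:,0].max(),'ymax',q[:,1].max(),'tip ymax',e[:,1].max(),'x',e[:,0].mean(),'shaft x',s[:,0].min(),s[:,0].max())
for c in((.481,.2055),(.479,.2055),(.481,.2075)):
  q=f(np.c_[c[0]+.03*np.cos(t),c[1]+.03*np.sin(t),0*t+.075]);print(c,'hub x',q[:,0].min(),q[:,0].max(),'y',q[:,1].min(),q[:,1].max())
```

```text
(0.4818, 0.204) collar x 160.0 320.0 ymax 349.0 tip ymax 383.0 x 241.81944444444446 shaft x 212.0 270.0
(0.4788, 0.204) collar x 164.0 324.0 ymax 354.0 tip ymax 388.0 x 245.75 shaft x 216.0 274.0
(0.4818, 0.207) collar x 152.0 312.0 ymax 352.0 tip ymax 386.0 x 234.06944444444446 shaft x 204.0 262.0
(0.481, 0.2055) hub x 157.0 325.0 y 393.0 509.0
(0.479, 0.2055) hub x 160.0 328.0 y 396.0 512.0
(0.481, 0.2075) hub x 152.0 320.0 y 395.0 511.0
```

Emit:
arm_command --series "2.4 1.8 0 0 255;0 0 15 0 255;0 0 15 0 255;0 0 6 0 255;0 0 4 0 255;0 0 3 0 255;0 0 0 0 255"

```text
time_s: 11.1
tool_pos: [0.4792, 0.207, 0.1184]
tool_rot: [-180.0, -0.0, 175.6]
force: [0.2, 0.7, -2.1]
grip_width: 0.0158
grasp_force: 55.1
```

Emit:
arm_command --series "0 0 2 0 255;0 0 2 0 255;0 0 2 0 255;0 0 0 0 255"

```text
time_s: 11.43
tool_pos: [0.4792, 0.207, 0.1124]
tool_rot: [-180.0, -0.0, 175.6]
force: [0.4, -0.1, -3.1]
grip_width: 0.0156
grasp_force: 55.1
```

Emit:
arm_command --series "0 0 1.5 0 255;0 0 1.5 0 255;0 0 1 0 255;0 0 0 0 255;0 0 0 0 255"

```text
time_s: 11.85
tool_pos: [0.4795, 0.2072, 0.1086]
tool_rot: [180.0, 0.0, 175.6]
force: [0.5, 1.4, -3.3]
grip_width: 0.0154
grasp_force: 55.1
```

Emit:
arm_command --series "0 0 1 0 255;0 0 0 0 255;0 0 1 0 255;0 0 0 0 255;0 0 0 0 255"

```text
time_s: 12.27
tool_pos: [0.4796, 0.2073, 0.1068]
tool_rot: [180.0, 0.1, 175.6]
force: [1.1, 1.4, -1.9]
grip_width: 0.0156
grasp_force: 55.1
```

Emit:
arm_command --series "0 0 1 0 255;0 0 0 0 255;0 0 1 0 255;0 0 0 0 255;0 0 0 0 255"

```text
time_s: 12.68
tool_pos: [0.4797, 0.2073, 0.1048]
tool_rot: [180.0, 0.1, 175.6]
force: [1.4, 0.2, -1.5]
grip_width: 0.0161
grasp_force: 55.1
```

Run:
```python
from h import *
b=cams.read_camera('scene')
cv2.imwrite('pics/c6.png',cv2.resize(b[160:250,230:320],None,fx=6.5,fy=6.5,interpolation=cv2.INTER_CUBIC))
go(.48,.206,.09,163)
```

```text
t 12.73 pos [0.4796 0.2073 0.1048] rot [180.    0.  175.6] F [ 2.9  1.5 -0.9] w 0.0157 gf 55.1
after turn 0.22 shift mm [-0.7 -1.1 14.8]
```

View pics/c6.png

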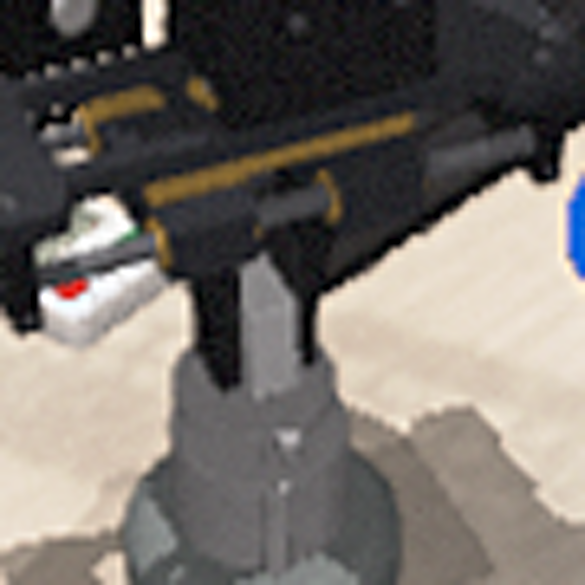

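Run:
```python
from h import *
f=lambda P:((proj('scene',P)-[230,160]+.5)*6.5).round()
c=np.array([.4797,.2068])
d=lambda a,r:c+r*np.array([np.cos(np.radians(a)),np.sin(np.radians(a))])
for a in range(155,200,5):
  print(a,'nose',*[f([*d(a,.033),z])[0] for z in(.0885,.0965,.0915)],'rib',f([*d(a,.0335),.074])[0])
```

```text
155 nose [263. 467.] [263. 448.] [263. 460.] rib [265. 500.]
160 nose [272. 466.] [272. 448.] [272. 460.] rib [274. 499.]
165 nose [281. 465.] [281. 447.] [281. 458.] rib [282. 498.]
170 nose [290. 463.] [290. 445.] [290. 456.] rib [291. 496.]
175 nose [298. 461.] [298. 443.] [298. 454.] rib [300. 494.]
180 nose [307. 458.] [307. 439.] [307. 451.] rib [308. 491.]
185 nose [315. 454.] [315. 436.] [315. 448.] rib [316. 488.]
190 nose [322. 450.] [322. 433.] [322. 444.] rib [323. 484.]
195 nose [329. 447.] [329. 428.] [329. 440.] rib [330. 480.]
```

The nose bears about 169° and the rib about 165°, so only about 5° of turn is left. The collar looks about 13 mm above the hub. I'll turn slightly and press.

Emit:
arm_command --series "-0.7 0 0 0.03 255;0 0 0 0.03 255;0 0 1 0.02 255;0 0 1 0 255;0 0 1 0 255;0 0 0 0 255;0 0 0 0 255"

```text
time_s: 13.32
tool_pos: [0.4794, 0.2068, 0.1015]
tool_rot: [-180.0, -0.1, 171.0]
force: [-1.6, 0.5, 0.6]
grip_width: 0.0158
grasp_force: 55.1
```

Run:
```python
from h import *
o=telemetry.get_obs();print(o['wrist_torque'].round(2));go(.48,.206,.0915,163)
```

```text
[ 0.14  0.46 -0.03]
t 13.32 pos [0.4794 0.2068 0.1015] rot [-1.80e+02 -1.00e-01  1.71e+02] F [-1.6  0.5  0.6] w 0.0158 gf 55.1
after turn 0.14 shift mm [-0.8 -0.6 10. ]
```

Emit:
arm_command --series "0 0 1 0 255;0 0 1 0 255;0 0 1 0 255;0 0 0 0 255;0 0 0 0 255"

```text
time_s: 13.73
tool_pos: [0.4795, 0.2068, 0.0985]
tool_rot: [-180.0, -0.0, 171.0]
force: [-2.6, -0.5, 3.8]
grip_width: 0.0157
grasp_force: 55.0
```

Emit:
arm_command --series "0 0 1 0 255;0 0 1 0 255;0 0 1 0 255;0 0 1 0 255;0 0 0 0 255;0 0 0 0 255"

```text
time_s: 14.23
tool_pos: [0.4797, 0.2068, 0.0945]
tool_rot: [-180.0, -0.0, 171.0]
force: [-4.6, -1.1, 4.3]
grip_width: 0.0154
grasp_force: 55.0
```

Run:
```python
from h import *
b=cams.read_camera('scene')
cv2.imwrite('pics/c7.png',cv2.resize(b[160:250,230:320],None,fx=6.5,fy=6.5,interpolation=cv2.INTER_CUBIC))
o=telemetry.get_obs();print(o['wrist_torque'].round(2));go(.48,.206,.0915,163)
```

```text
[-0.28  1.25 -0.05]
t 14.28 pos [0.4797 0.2068 0.0945] rot [-180.   -0.  171.] F [-3.9 -0.2  3.5] w 0.0153 gf 55.0
after turn 0.14 shift mm [-0.5 -0.7  3. ]
```

View pics/c7.png

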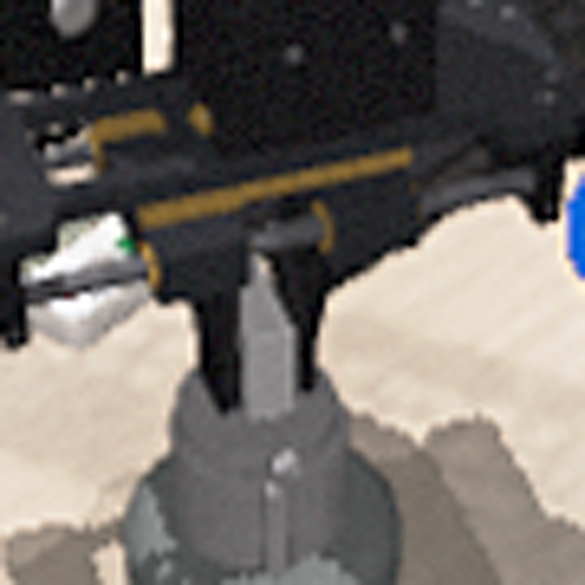

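The key is in the keyway: the nose at (287,462) sits just above the rib at (280,485), with a few mm left to go. I'll push it home.

Emit:
arm_command --series "0.4 0 1 0 255;0 0 1 0 255;0 0 1 0 255;0 0 0 0 255;0 0 0 0 255"

```text
time_s: 14.7
tool_pos: [0.4798, 0.2069, 0.0917]
tool_rot: [180.0, 0.0, 171.0]
force: [-3.4, -0.0, 4.4]
grip_width: 0.0156
grasp_force: 55.1
```

Emit:
arm_command --series "0.3 0 0.7 0 255;0 0 0.7 0 255;0 0 0 0 255;0 0 0 0 255"

```text
time_s: 15.03
tool_pos: [0.4798, 0.2069, 0.0915]
tool_rot: [180.0, 0.1, 171.0]
force: [-6.0, -2.5, 12.4]
grip_width: 0.0157
grasp_force: 55.2
```

Emit:
arm_command --series "0.4 0 0.6 0 255;0 0 0.6 0 255;0 0 0 0 255;0 0 0 0 255;0 0 0 0 255;0 0 0 0 255"

```text
time_s: 15.53
tool_pos: [0.4798, 0.2069, 0.0915]
tool_rot: [180.0, 0.1, 171.0]
force: [-6.7, -4.3, 19.2]
grip_width: 0.0154
grasp_force: 55.2
```

Run:
```python
from h import *
a=cams.read_camera('top');b=cams.read_camera('scene')
f=lambda im,x,y,w,h,s:cv2.resize(im[y:y+h,x:x+w],None,fx=s,fy=s,interpolation=cv2.INTER_CUBIC)
cv2.imwrite('pics/c8.png',np.hstack([f(b,230,160,80,100,5),f(a,130,140,160,200,2.5)]))
go(.48,.206,.0915,171)
```

```text
t 15.63 pos [0.4798 0.2069 0.0915] rot [1.80e+02 1.00e-01 1.71e+02] F [-8.1 -4.6 18. ] w 0.0156 gf 55.2
after turn -0.0 shift mm [-0.4 -0.9 -0. ]
```

View pics/c8.png

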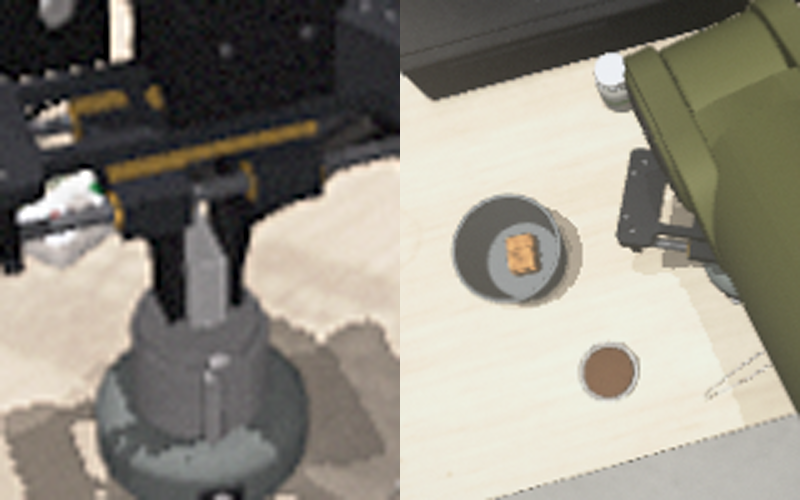

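The nose at (217,362) sits directly on the rib, so the collar is flush with about 20 N of push on it. The cork is in the upright pot. I'll hand the job in.

```bash
python3 -c "
from cell import env
print(env.sign_off())"
```

```text
the job is handed in; nothing more can be done
None
```

The job is handed in: the cork is in the upright pot, the shaft is keyed in with its collar flush on the hub and still gripped and pushed home at about 20 N, and the arm touched none of the bystanders (about 16 s used).

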